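# Gather nuts at a tote's spout and hold it ready to pour

## Robot

A 6-joint arm with a two-finger parallel gripper is mounted at the origin on a cart in front of the work surface, level with it; the furniture and walls round the work are solid. World frame = base frame: x ahead of the robot, y to its left, z up, the work surface at z = 0. Lengths are in m, angles in rad, forces in N, time in s.
With the tool pointing down it reaches from about 0.25 to 0.775 m from the base axis. Payload 4 kg.
Tool frame: the origin (TCP) lies at the very end of the fingers, on their centre line; the grasp point (between the pads) lies 19 mm behind it (robot.hold_point_z is the distance from the TCP to the grasp point, in m); z points along the fingers, y is the line along which they close (so a half turn about z gives the same grasp; the last joint's range is limited). The gripper opens to 94 mm and grips with 3 to 60 N. Pads are 16 mm wide; open, the fingers measure 119 mm over their backs; the gripper's body (75 mm by 177 mm) begins 78 mm behind the grasp point.
Start: joints at [-1.351, 0.087, 1.371, -0, 1.684, -0.103], TCP at [0.174, -0.522, 0.206] pointing down, gripper open.
Joint ranges: [-3.1, 3.1], [-0.76, 2.03], [0.27, 2.55], [-1.08, 4.22], [0.17, 2.65], [-2.57, 2.57]. Speed limits (rad/s): [2.79, 2.79, 3.14, 3.14, 3.14, 3.14].

## Interface

Orientations are given as [roll, pitch, yaw] about the fixed x, y, z axes, in that order (R = Rz(yaw) Ry(pitch) Rx(roll)).
In Python, from bench import robot gives the robot as it stands.
- The arm moves only by the tool carry_out, never from a script. Its argument "steps" is a list of rows, each a list of 3 entries, a list of its own where there are three numbers: the shift along the tool's x, y, z in m, then the turn about the tool's z in units of 10 degrees (1.0 is 10 degrees), then the closure, from -1 (fully open) to 1 (shut). In form: [[[tx, ty, tz], roll, jaw], ...]. A call has 1 to 10 rows; each row is the pose to reach, as a shift and turn from the pose commanded when the call began, along the tool's axes at that moment; what a row does not reach only later rows make up. A row lasts 1/8 s, in which the tool goes at most 62.5 mm and 10.7 degrees, less where a joint would pass 70% of its speed; a pose out of reach is approached as far as the arm can. A call with a gripper value outside its range is refused whole. The fingers move at their own pace and stop on an object; the grip force is fixed at half the most. Time passes only in rows, so rows that repeat a pose let the fingers close. It gives the time, the measured TCP pose, the force, the opening and the grip force at its end, in the units of the state.
- robot.get_obs(): the state, without advancing time (a new reading comes with each control period).
- robot.snapshot(name): name is "scene" or "top" or "wrist"; returns a dict with "image" (384x512x3 uint8, red, green, blue), "z_map" (384x512 float32, m along the optical axis (not along the pixel's ray), 0 where there is no reading), "mtx" (3x3 intrinsics, pixels), "R" (3x3) and "t" (3): a world point X has camera coordinates R X + t. Camera axes: x right, y down, z forward; pixel columns grow to the right and rows downward; lengths in m; the calibration is good to about 2 mm. A picture is of the moment at which its call begins.
- robot.close_job(): hands the job in; it is judged then, once.
The state is a dict: "time": time; "joint_positions": joint angles; "qvel": joint speeds; "joint_torque": joint torques, N m; "tool_pos": TCP position; "ee_rot": TCP orientation; "wrist_force": force on the tool from outside, world axes, zero at the start; "wrist_torque": the same for the moment, N m; "width": finger opening in m; "finger_force": force on a finger pad.
Only numpy, scipy, OpenCV 4.12 (cv2) and the standard library are available. Lean on these libraries where they do the work, as an engineer would, in place of code of your own. Each camera call takes 0.05 s, during which the arm holds its last target. There are 200 camera calls.

## Task

Pick up the small open parts tote by its handle and tilt it so that the three loose nuts inside slide together into the cut-off spout corner. Hold it tilted in the gripper, clear of everything, with the lip of the spout low over the tin dish, ready to pour: the program finishes while still holding it steady there. Do not touch the nuts with the fingers, spill none, and leave the dish and the other things on the bench where they are.

Things in the scene. Friction and masses are not known exactly. Their poses are not given: they have to be found in the camera images.
- grip (a point): Centre of the tote's handle grip: a fixed upright plastic bar 12 mm thick (tote x), 60 mm long (tote y), 24 mm high, on a rigid wire bail across the tote's middle. Pinch it across the 12 mm from above. Its centre is 78 mm straight above the centre of the tote's underside. Axes are the tote's: x along its long side, y along the handle, z up.
- spout (a point): Foot of the spout wall, on the tote's inner floor (3 mm above the underside), in the middle of the cut-off corner; in the tote's axes it lies 56 mm towards -x, 36 mm towards +y and 75 mm below the handle grip's centre. At this corner 30 mm of both sides is cut away by a 45 degree wall only 24 mm high. Axes are the tote's.
- lip (a point): The spout's flared lip on top of that low wall, where things would pour off; in the tote's axes 70 mm towards -x, 50 mm towards +y and 49 mm below the handle grip's centre. Axes are the tote's.
- dish_top (a point): Centre of the rim plane of the loose round tin dish of screws, 71 mm across and 16 mm high, standing on the bench.
- nut0_center (a point): Centre of one of three loose brass hex nuts, 18 mm across flats, 9 mm thick, 20 g, lying flat on the tote's floor; they are smooth and start to slide when the floor is tilted by about 7 to 11 degrees. They all must run to the spout.
- nut1_center (a point): Centre of one of three loose brass hex nuts, 18 mm across flats, 9 mm thick, 20 g, lying flat on the tote's floor; they are smooth and start to slide when the floor is tilted by about 7 to 11 degrees. They all must run to the spout.
- nut2_center (a point): Centre of one of three loose brass hex nuts, 18 mm across flats, 9 mm thick, 20 g, lying flat on the tote's floor; they are smooth and start to slide when the floor is tilted by about 7 to 11 degrees. They all must run to the spout.
- riser: The fixed low grey riser shelf that the tote stands on, 210 x 320 mm (x, y), its flat top 34 mm above the bench; origin on the bench under its centre.
- eraser: Bystander: mint block eraser 20 x 56 x 12 mm lying on the bench; origin under its centre.
- cutters: Bystander: red-handled pliers 48 x 114 x 13 mm lying on the bench; origin under their centre.
- flux: Bystander: small bottle with a needle tip, 30 mm across, 112 mm high; origin under its centre.
- tin: Bystander: round green tin 50 mm across, 16 mm high; origin under its centre.
- tote: The tote: a white open-topped box 150 x 110 mm (x, y), walls 40 mm high and 3 mm thick, 0.24 to 0.39 kg without the nuts, with a handle over its middle that reaches 90 mm high and one corner (-x, +y) cut off as a spout. Origin at the centre of its underside, axes as at the handle grip.
- nut0: One nut; origin at the centre of its underside.
- nut1: One nut; origin at the centre of its underside.
- nut2: One nut; origin at the centre of its underside.
- dish: The tin dish; origin at the centre of its underside.
There are look-alikes about, which are no part of the job. Of the things like the dish, leave any that is purple; of the rest the larger one is meant.

How it is judged:
At the end, for the whole second after the job is handed in: Tote held still in the fingers, touching nothing else, tilted 11 to 50 degrees; all nuts at rest in it, centres within 55 mm of the foot of the spout wall; lip within 35 mm horizontally of the dish centre, 30 to 140 mm above the bench (angle between tote's own z axis and vertical between 0.2 and 0.87 rad and horizontal distance between lip and dish_top below 0.035 m and height (world z) of lip between 0.03 and 0.14 m and height (world z) of spout above 0.02 m and contact force between the fingers and tote above 1 N and contact force between tote and eraser below 0.05 N and contact force between tote and cutters below 0.05 N and contact force between tote and flux below 0.05 N and contact force between tote and tin below 0.05 N and contact force between tote and dish below 0.05 N and contact force between tote and riser below 0.05 N and linear speed of tote below 0.03 m/s and angular speed of tote below 0.15 rad/s and distance between each of nut0_center, nut1_center, nut2_center and spout below 0.055 m and linear speed of each of nut0, nut1, nut2 below 0.04 m/s); the arm keeps its last pose, push and grip.
It fails at once if a nut is spilled out of the tote (distance between any of nut0_center, nut1_center, nut2_center and grip above 0.15 m).
It fails at once if a nut is touched by the robot (contact force between any of the fingers, the arm and nut0 above 0.3 N or contact force between any of the fingers, the arm and nut1 above 0.3 N or contact force between any of the fingers, the arm and nut2 above 0.3 N).
It fails at once if the dish or a bystander is moved by more than 20 mm (distance of any of eraser, cutters, flux, tin, dish from where it was at the start of the episode above 0.02 m).
It fails at once if a bystander bottle is tipped (angle between flux's own z axis and vertical above 0.4 rad).
It also fails if it takes over 40 s, if anything falls off the work surface, if the arm or the gripper's body presses on something with over 40 N, if the wrist force passes 120 N, or if a joint passes its speed limit or range.

## Working session

There is one attempt and no reset: what is moved stays moved. The work goes in short steps, Python scripts to look and compute and a tool call to move; the robot and the scene stay as the last step left them, time stands still between calls to the robot, and variables do not carry over. Pictures are saved under pics/ and viewed, at most 10 in all, crops included, and the job is handed in when it is done.

Besides the shell and the picture viewer there is one more tool, called after "Emit:" as name(argument=value, ...), one argument or row to a line, values as JSON. carry_out: Moves the arm, as the interface text tells. Its arguments: {"type":"object","properties":{"steps":{"type":"array","items":{"type":"array"}}},"required":["steps"]}

```bash
mkdir -p pics; cat > h.py <<'E'
import numpy as np, cv2
from bench import robot
def snap(n,f=None):
    s=robot.snapshot(n); np.savez(''+n+'.npz',**s)
    if f: cv2.imwrite('pics/'+f,cv2.cvtColor(s['image'],cv2.COLOR_RGB2BGR))
    return s
def world(s,u,v,z=None):
    d=np.linalg.inv(s['mtx'])@[u,v,1]; R,t=s['R'],s['t']
    if z is None: return R.T@(d*s['z_map'][int(v),int(u)]-t)
    o=-R.T@t; r=R.T@d; return o+r*(z-o[2])/r[2]
E
python3 - <<'E'
from h import *
a=snap('top','top.png');b=snap('scene','scene.png')
print(robot.get_obs(), a['R'],a['t'])
E
```

```text
{'time': 0.1, 'joint_positions': array([-1.35111183e+00,  8.78618335e-02,  1.37209435e+00, -7.88110364e-07,
        1.68358692e+00, -1.03098955e-01]), 'qvel': array([-2.89411097e-05, -5.60981530e-04, -5.81138852e-03,  5.17228635e-04,
       -5.82926908e-04,  9.39053668e-04]), 'joint_torque': array([ 3.36260804e-03, -3.41253161e+01, -3.03301406e+01,  7.22100819e-02,
        3.03873920e-02, -1.02481604e-04]), 'tool_pos': array([ 0.17435261, -0.52111623,  0.20443619]), 'ee_rot': array([-3.13965248e+00, -1.99954392e-04,  3.22783167e-01]), 'wrist_force': array([-0.7569328 ,  0.89890144, -0.06621551]), 'wrist_torque': array([-0.02518233,  0.02513383,  0.0208625 ]), 'finger_force': 0.0, 'width': 0.09412737925359732} [[ 0.00952454 -0.99993094 -0.00688395]
 [-0.98509702 -0.00820047 -0.17180398]
 [ 0.17173566  0.00841772 -0.9851071 ]] [0.23068593 0.50621848 0.91403147]
```

View pics/top.png

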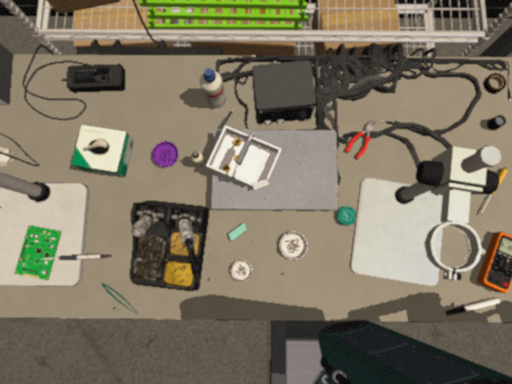

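View pics/scene.png

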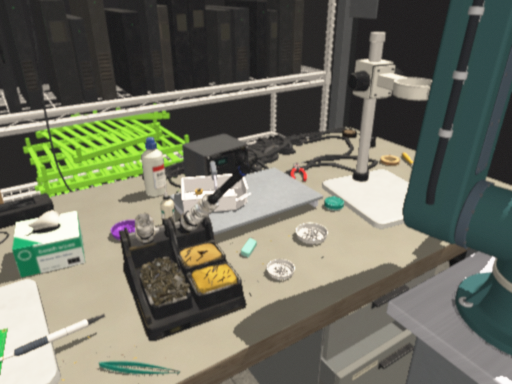

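The top view shows three dish-like things: purple at (165,154), a silver one at (292,245) and a smaller silver one at (240,270). Leaving out the purple, the larger is (292,245). The tote is at (243,157) and its spout seems to be near (262,184). I'll check both in a crop.

```bash
python3 - <<'E'
from h import *
im=cv2.imread('pics/top.png')[110:290,190:330]
cv2.imwrite('pics/c1.png',cv2.resize(im,None,fx=3.3,fy=3.3,interpolation=cv2.INTER_CUBIC))
s=dict(np.load('top.npz'))
for n,u,v,z in [('dish',292,245,.016),('dish_l',277,245,.016),('dish_r',307,245,.016),('small',240,270,.016),('sm_l',228.5,270,.016),('sm_r',252,270,.016),('tote',243,157,.037),('eraser',237,231,.012),('flux',197,157,.05),('tin',346,215,.016),('riser tl',212,128,.034),('riser br',337,208,.034)]:
    print(n,world(s,u,v,z).round(3),world(s,u,v).round(3))
E
```

```text
dish [0.382 0.146 0.016] [0.382 0.145 0.005]
dish_l [0.381 0.184 0.016] [ 0.382  0.183 -0.001]
dish_r [0.382 0.108 0.016] [0.383 0.106 0.   ]
small [0.318 0.276 0.016] [0.318 0.277 0.002]
sm_l [0.318 0.305 0.016] [ 0.318  0.306 -0.002]
sm_r [0.319 0.246 0.016] [0.318 0.246 0.001]
tote [0.604 0.272 0.037] [0.585 0.269 0.107]
eraser [0.416 0.286 0.012] [0.416 0.286 0.013]
flux [0.6   0.388 0.05 ] [0.34  0.227 0.989]
tin [0.459 0.008 0.016] [0.459 0.007 0.013]
riser tl [0.683 0.355 0.034] [0.694 0.359 0.001]
riser br [0.474 0.034 0.034] [0.475 0.033 0.031]
```

View pics/c1.png

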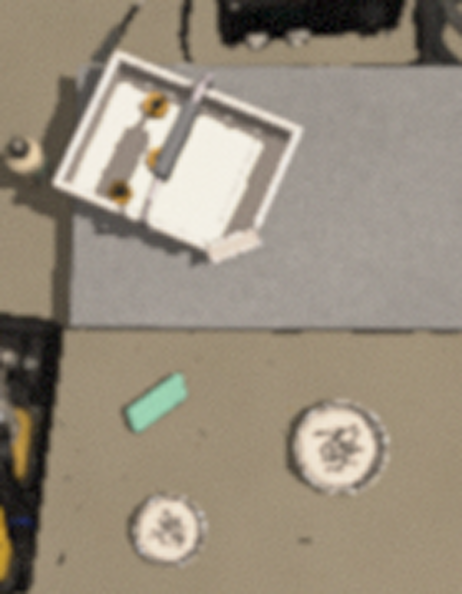

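The crop shows that (292,245) is clearly the larger silver dish, about 75 mm against 59 mm, so it is the one meant. In crop pixels, the tote's rim corners are (120,53), (302,130) and (55,183), and the pale spout is at (235,245). The grip bar runs from (208,80) to (160,175), and the nuts are at (154,104), (155,157) and (120,190).

```bash
python3 - <<'E'
from h import *
s=dict(np.load('top.npz'))
P=lambda u,v,z: world(s,190+u/3.3,110+v/3.3,z)
TL,TR,BL=[P(*q,.074) for q in [(120,53),(302,130),(55,183)]]
print(TL,TR,BL,np.linalg.norm(TL-TR),np.linalg.norm(TL-BL),'c',(TR+BL)/2)
d=TL-TR;e=BL-TL;print('xyaw',np.degrees(np.arctan2(d[1],d[0])),'y',np.degrees(np.arctan2(e[1],e[0])))
print('lip',P(235,245,.063))
a,b=P(208,80,.124),P(162,172,.124);print('grip',a,b,(a+b)/2,np.degrees(np.arctan2(*(b-a)[1::-1])))
# depth-based: points in height .115-.13 near
h,w=s['z_map'].shape;v,u=np.mgrid[110:200,190:300]
W=np.stack([world(s,x,y) for x,y in zip(u.ravel(),v.ravel())])
m=(W[:,2]>.108)&(W[:,2]<.135)&(abs(W[:,0]-.6)<.08)&(abs(W[:,1]-.265)<.06);Q=W[m]
print(len(Q),Q.mean(0),Q.min(0),Q.max(0))
ev=np.linalg.eigh(np.cov(Q[:,:2].T));print(ev[0]**.5,np.degrees(np.arctan2(ev[1][1,1],ev[1][0,1])))
m=(W[:,2]>.07)&(W[:,2]<.115);print('flux',W[m&(W[:,1]>.36)].round(3))
E
```

```text
[0.67351196 0.31340464 0.074     ] [0.61391058 0.1753068  0.074     ] [0.57154645 0.35956029 0.074     ] 0.15041056360483213 0.11192546234915603 c [0.59272851 0.26743355 0.074     ]
xyaw 66.65554696688754 y 155.64566612374585
lip [0.52769155 0.22489376 0.063     ]
grip [0.63547303 0.24526269 0.124     ] [0.56744203 0.27697262 0.124     ] [0.60145753 0.26111766 0.124     ] 155.00930267541335
190 [0.59291348 0.27038465 0.12036904] [0.54705123 0.24801717 0.10801012] [0.64281035 0.29182568 0.12891456]
[0.00334053 0.02518375] 156.9745560124818
flux [[0.599 0.39  0.114]
 [0.6   0.39  0.102]
 [0.605 0.394 0.077]
 [0.601 0.389 0.091]
 [0.602 0.387 0.086]
 [0.605 0.387 0.076]
 [0.606 0.385 0.072]
 [0.599 0.392 0.087]
 [0.6   0.39  0.084]
 [0.599 0.387 0.087]
 [0.601 0.386 0.08 ]
 [0.602 0.384 0.077]
 [0.6   0.396 0.076]
 [0.599 0.393 0.079]
 [0.597 0.39  0.086]
 [0.598 0.388 0.084]
 [0.599 0.386 0.078]
 [0.599 0.384 0.078]
 [0.6   0.382 0.075]
 [0.598 0.397 0.073]
 [0.597 0.394 0.077]
 [0.596 0.391 0.079]
 [0.596 0.388 0.08 ]
 [0.597 0.386 0.078]
 [0.597 0.384 0.076]
 [0.599 0.382 0.07 ]
 [0.595 0.394 0.076]
 [0.594 0.391 0.078]
 [0.594 0.388 0.079]
 [0.595 0.386 0.077]
 [0.594 0.392 0.07 ]
 [0.593 0.389 0.074]
 [0.594 0.387 0.071]
 [0.577 0.361 0.076]
 [0.575 0.361 0.074]
 [0.573 0.362 0.072]]
```

The sides measure 150 x 112 mm, which fits the tote. The grip is near (0.594, 0.269), with tote x at a yaw of about 66.5°. The moves have no tilt axis, so I plan to pinch the bar off-centre, towards -y. The tote can then pivot in the pads with its +y side down, and abrupt stops can shift the nuts towards -x. First I'll map the tall obstacles on the way.

```bash
python3 - <<'E'
from h import *
H={}
for n in ('top','scene'):
    s=dict(np.load(n+'.npz')); v,u=np.mgrid[0:384:2,0:512:2];z=s['z_map'][v,u].ravel()
    d=np.linalg.inv(s['mtx'])@np.stack([u.ravel(),v.ravel(),np.ones(u.size)])*z
    W=(s['R'].T@(d-s['t'][:,None])).T[z>0]
    for p in W:
        k=(int(p[0]//.05),int(p[1]//.05)); H[k]=max(H.get(k,0),p[2])
print('x\\y  ',*['%4d'%(j*5) for j in range(10,-13,-1)])
for i in range(16,1,-1): print('%5.2f'%(i*.05),*['%4d'%(100*H.get((i,j),-.01)) for j in range(10,-13,-1)])
E
```

```text
x\y     50   45   40   35   30   25   20   15   10    5    0   -5  -10  -15  -20  -25  -30  -35  -40  -45  -50  -55  -60
 0.80    0    0    0    0    1   10   10   10   10    3    3    3    3    3    2    1    1    1    2   45    0   -1   -1
 0.75    0    0    0   15   15   10   10   10   10   10    3    3    3    2    0    0    0    1    1   45    0   -1   -1
 0.70    0    0    0    9   11    1   10   10   10   10    2    0    1    1    1    1    1    1    3    3    0   -1   -1
 0.65    0    1    0    0    7    7   10    3    8    3    3    1    1    1    1    1    1    0    3    1    0   -1   -1
 0.60    1    1    1   11    7   12   11    7    3    3    3    1    1    0    1    0    1    0    0    0    0   -1   -1
 0.55    1    1    4   11    7   12    7    7    3    3    3    1    2    1    1    1    1    1    1    1    0   -1   -1
 0.50    0    0    0    3    7   11    7    3    3    3    3    2   31   40   40    2    0    1    1    0   -1   -1   -1
 0.45   11   11   11   10    3    3    3    3    3    3    3    2   31   40   33   31    0    1    0    0   -1   -1   -1
 0.40   15   15   14   16    1    1    0    1    1    0    1    2   31   31    2    2    0    0    3    0   -1   -1   -1
 0.35   14   14   14   20    1    1    0    1    1    0    0    2   31   31   31    2    0    3    4   -1   -1   -1   -1
 0.30    7    7    6   25   26    1    1    1    1    0    1    2   31   31   31    2    0    3    4    0    0   -1   -1
 0.25    6    7    6    6   26    1    0    0    0    0    0    0    0    2    2    1    0    3    3    0    0   -1   -1
 0.20    0    0    0    0    0    0    0    0    0   51   57   58    0    0    0    1    1    1    1   -1   -1   -1   -1
 0.15    0    0    0    0    0    0    0    0   30   50    0    0    0    0    0   -1   -1   -1    0   -1   -1   -1   -1
 0.10   -1   -1   -1   -1   -1   -1   -1    0   30   48   44   37    0    0   -1   -1   -1   -1   -1   -1   -1   -1   -1
```

Emit:
carry_out(
  steps=[
    [[0, 0, -0.06], 0, 0],
    [[0, 0, -0.12], 0, 0],
    [[0.03, -0.045, -0.16], -0.6, 0],
    [[0.057, -0.088, -0.184], -1.4, 0],
    [[0.1, -0.137, -0.184], -2.3, 0],
    [[0.142, -0.186, -0.184], -3.1, 0],
    [[0.18, -0.226, -0.184], -3.8, 0],
    [[0.218, -0.266, -0.184], -4.5, 0],
    [[0.256, -0.306, -0.184], -5.2, 0],
    [[0.256, -0.306, -0.184], -5.2, 0],
  ],
)

```text
time: 1.35
tool_pos: [0.321, -0.1471, 0.3897]
ee_rot: [3.141, -0.0, 1.239]
wrist_force: [-1.2, -0.0, 0.5]
width: 0.0472
finger_force: 0.0
```

Emit:
carry_out(
  steps=[
    [[0.05, -0.008, 0], -0.9, 0],
    [[0.1, -0.016, 0], -1.8, 0],
    [[0.15, -0.024, 0], -2.7, 0],
    [[0.2, -0.03, 0], -3.6, 0],
    [[0.25, -0.035, 0], -4.5, 0],
    [[0.297, 0, 0.02], -5.4, 0],
    [[0.344, 0.034, 0.05], -6.3, 0],
    [[0.391, 0.067, 0.08], -7.2, 0],
    [[0.438, 0.1, 0.11], -8.0, 0],
    [[0.485, 0.134, 0.14], -8.6, 0],
  ],
)

```text
time: 2.6
tool_pos: [0.6032, 0.2561, 0.2521]
ee_rot: [-3.14, -0.0, 2.732]
wrist_force: [0.3, 0.2, 0.5]
width: 0.0471
finger_force: 0.0
```

Emit:
carry_out(
  steps=[
    [[0, 0, 0], 0, 0],
    [[0, 0, 0], 0, 0],
  ],
)

```text
time: 2.85
tool_pos: [0.6013, 0.2555, 0.2536]
ee_rot: [-3.14, -0.001, 2.729]
wrist_force: [0.1, 0.5, -0.3]
width: 0.0472
finger_force: 0.0
```

```bash
python3 - <<'E'
from h import *
o=robot.get_obs();print(o['tool_pos'],o['ee_rot'],o['joint_positions'],o['wrist_force'])
snap('wrist','w1.png')
E
```

```text
[0.60133736 0.2555212  0.25363394] [-3.14003174e+00 -8.77067474e-04  2.72872921e+00] [ 3.15381330e-01  3.22582013e-01  9.98715577e-01 -6.00069116e-04
  1.82198850e+00 -8.42700902e-01] [ 0.11527815  0.51461386 -0.30217706]
```

View pics/w1.png

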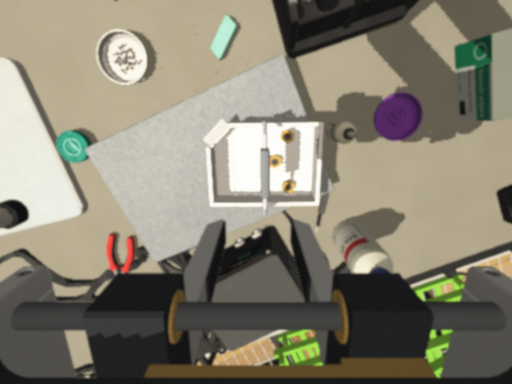

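The wrist view shows the tote with its spout at (217,132) and the bar running from (265,149) to (266,198). The nuts are at (288,136), (275,160) and (289,186), all on the +x side of the bar. I'll measure the bar from this view.

```bash
python3 - <<'E'
from h import *
s=dict(np.load('wrist.npz'))
a,b=world(s,265,149,.124),world(s,266,198,.124);c=(a+b)/2
print(a,b,c,np.linalg.norm(a-b),np.degrees(np.arctan2(*(a-b)[1::-1])))
for q in [(265,160),(265,175),(265,190)]: print(world(s,*q))
R=np.array([[np.cos(2.7287),np.sin(2.7287)],[np.sin(2.7287),-np.cos(2.7287)]])
print('tool xy to centre',R@(c[:2]-[.6013,.2555]))
im=cv2.imread('pics/w1.png')[110:220,195:335];cv2.imwrite('pics/c2.png',cv2.resize(im,None,fx=5,fy=5,interpolation=cv2.INTER_CUBIC))
E
```

```text
[0.56658548 0.27884768 0.124     ] [0.62158257 0.25664478 0.124     ] [0.59408402 0.26774623 0.124     ] 0.05930977075561263 158.01555774185624
[0.57820083 0.27386287 0.12467053]
[0.5945673  0.26685687 0.12491654]
[0.61150126 0.25961193 0.12501342]
tool xy to centre [0.0115235  0.00832162]
```

View pics/c2.png

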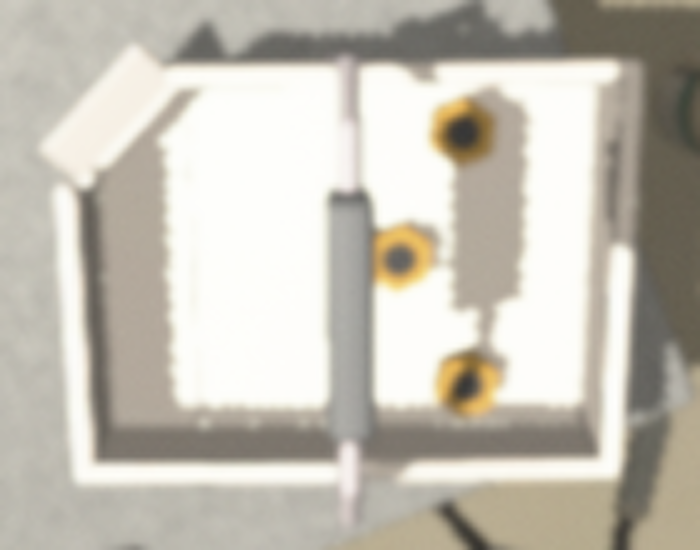

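Emit:
carry_out(
  steps=[
    [[-0.0075, 0.0083, 0.04], -0.1, 0],
    [[-0.0075, 0.0083, 0.08], -0.1, 0],
    [[-0.0075, 0.0083, 0.12], -0.1, 0],
    [[-0.0075, 0.0083, 0.145], -0.1, 0],
    [[-0.0075, 0.0083, 0.16], -0.1, 0],
    [[-0.0075, 0.0083, 0.16], -0.1, 0.5],
    [[-0.0075, 0.0083, 0.16], -0.1, 1],
    [[-0.0075, 0.0083, 0.16], -0.1, 1],
    [[-0.0075, 0.0083, 0.16], -0.1, 1],
    [[-0.0075, 0.0083, 0.16], -0.1, 1],
  ],
)

```text
time: 4.15
tool_pos: [0.6117, 0.2615, 0.0953]
ee_rot: [3.141, 0.002, 2.749]
wrist_force: [0.1, -1.6, 4.2]
width: 0.0118
finger_force: 30.0
```

Emit:
carry_out(
  steps=[
    [[0, 0, 0], 0, 1],
    [[0, 0, -0.004], 0, 1],
    [[0, 0, -0.01], 0, 1],
    [[0, 0, -0.02], 0, 1],
    [[0, 0, -0.03], 0, 1],
    [[0, 0, -0.04], 0, 1],
    [[0, 0, -0.05], 0, 1],
    [[0, 0, -0.06], 0, 1],
    [[0, 0, -0.06], 0, 1],
  ],
)

```text
time: 5.28
tool_pos: [0.6119, 0.2619, 0.1558]
ee_rot: [3.14, 0.002, 2.749]
wrist_force: [0.5, 0.2, -2.6]
width: 0.0116
finger_force: 30.0
```

```bash
cat >> h.py <<'E'
def plane(s,box):
    """tilt of the tote rim/floor from wrist view: bar-free floor points"""
    v,u=np.mgrid[box[1]:box[3]:2,box[0]:box[2]:2]
    return np.array([world(s,x,y) for x,y in zip(u.ravel(),v.ravel())])
E
python3 - <<'E'
from h import *
o=robot.get_obs();print(o['tool_pos'],o['ee_rot'],o['wrist_force'],o['wrist_torque'],o['width'],o['finger_force'])
snap('wrist','w2.png')
E
```

```text
[0.61189904 0.26189778 0.15582537] [3.13979325e+00 2.21954164e-03 2.74875388e+00] [ 0.50229274  0.2484639  -2.59990651] [ 0.01590697 -0.20201131  0.0401084 ] 0.011564745812800866 29.99914526939392
```

View pics/w2.png

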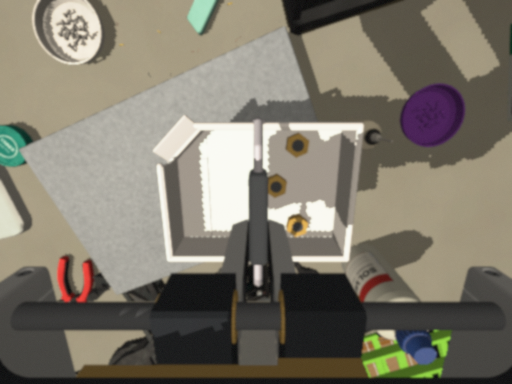

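The tote is held and lifted. It is seen between (160,120) and (365,262), with the nuts still on the +x side. I'll measure its tilt from the depth.

```bash
cat >> h.py <<'E'
def tilt(s,boxes,yaw):
    P=np.vstack([plane(s,b) for b in boxes]); P=P[np.isfinite(P).all(1)]
    for _ in range(4):
        A=np.c_[P[:,:2],np.ones(len(P))]; c=np.linalg.lstsq(A,P[:,2],rcond=None)[0]
        r=P[:,2]-A@c; P=P[abs(r)<max(2*r.std(),.001)]
    g=c[:2]; ty=np.array([np.cos(yaw),np.sin(yaw)]); tx=np.array([ty[1],-ty[0]])
    print('n',len(P),'rms',r.std().round(4),'slope x,y deg',np.degrees(np.arctan([g@tx,g@ty])).round(1),'meanz',P[:,2].mean().round(3))
E
python3 - <<'E'
from h import *
s=dict(np.load('wrist.npz'))
tilt(s,[(205,145,248,225),(305,145,335,215)],2.749)
E
```

```text
n 1279 rms 0.0006 slope x,y deg [ 0.1 -0.1] meanz 0.098
```

The tote is level: pad friction holds it. I need to pivot it by pressing its -y bottom edge on a fixed ledge. The black box behind the riser is about 0.10 m high and leaves room below, so I'll measure its front top edge.

```bash
python3 - <<'E'
from h import *
s=dict(np.load('top.npz'))
for u in range(250,325,8):
    print(u,[tuple(world(s,u,v).round(3)) for v in range(96,126,4)])
E
```

```text
250 [(np.float64(0.788), np.float64(0.257), np.float64(-0.002)), (np.float64(0.776), np.float64(0.257), np.float64(-0.001)), (np.float64(0.764), np.float64(0.257), np.float64(-0.0)), (np.float64(0.753), np.float64(0.257), np.float64(-0.001)), (np.float64(0.74), np.float64(0.257), np.float64(0.003)), (np.float64(0.728), np.float64(0.257), np.float64(0.003)), (np.float64(0.719), np.float64(0.257), np.float64(-0.003)), (np.float64(0.706), np.float64(0.256), np.float64(0.003))]
258 [(np.float64(0.741), np.float64(0.235), np.float64(0.103)), (np.float64(0.73), np.float64(0.234), np.float64(0.104)), (np.float64(0.72), np.float64(0.234), np.float64(0.103)), (np.float64(0.709), np.float64(0.234), np.float64(0.104)), (np.float64(0.704), np.float64(0.234), np.float64(0.091)), (np.float64(0.705), np.float64(0.234), np.float64(0.062)), (np.float64(0.705), np.float64(0.235), np.float64(0.035)), (np.float64(0.708), np.float64(0.235), np.float64(-0.003))]
266 [(np.float64(0.741), np.float64(0.215), np.float64(0.103)), (np.float64(0.731), np.float64(0.215), np.float64(0.102)), (np.float64(0.718), np
[... 2949 characters left out ...]
64(0.741), np.float64(0.083), np.float64(0.004)), (np.float64(0.731), np.float64(0.083), np.float64(-0.001)), (np.float64(0.72), np.float64(0.083), np.float64(-0.001)), (np.float64(0.707), np.float64(0.083), np.float64(0.002))]
322 [(np.float64(0.775), np.float64(0.065), np.float64(0.03)), (np.float64(0.764), np.float64(0.065), np.float64(0.03)), (np.float64(0.753), np.float64(0.065), np.float64(0.029)), (np.float64(0.743), np.float64(0.065), np.float64(0.026)), (np.float64(0.735), np.float64(0.064), np.float64(0.018)), (np.float64(0.721), np.float64(0.065), np.float64(0.026)), (np.float64(0.71), np.float64(0.065), np.float64(0.024)), (np.float64(0.701), np.float64(0.065), np.float64(0.02))]
```

Emit:
carry_out(
  steps=[
    [[0, 0, -0.02], 0, 1],
    [[0, 0, -0.045], 0, 1],
    [[-0.02, -0.01, -0.045], -0.4, 1],
    [[-0.04, -0.02, -0.045], -0.8, 1],
    [[-0.06, -0.03, -0.045], -1.2, 1],
    [[-0.08, -0.04, -0.045], -1.6, 1],
    [[-0.1, -0.05, -0.045], -2.0, 1],
    [[-0.11, -0.057, -0.045], -2.25, 1],
    [[-0.11, -0.057, -0.045], -2.25, 1],
    [[-0.11, -0.057, -0.045], -2.25, 1],
  ],
)

```text
time: 6.58
tool_pos: [0.6905, 0.1674, 0.1986]
ee_rot: [3.141, -0.001, 3.141]
wrist_force: [-0.4, -0.4, -4.0]
width: 0.0118
finger_force: 30.0
```

Emit:
carry_out(
  steps=[
    [[0, 0, 0.015], 0, 1],
    [[0, 0, 0.03], 0, 1],
    [[0.002, 0, 0.037], 0, 1],
    [[0.008, 0, 0.041], 0, 1],
    [[0.014, 0, 0.045], 0, 1],
    [[0.02, 0, 0.05], 0, 1],
    [[0.026, 0, 0.055], 0, 1],
    [[0.028, 0, 0.057], 0, 1],
  ],
)

```text
time: 7.58
tool_pos: [0.6623, 0.1654, 0.1473]
ee_rot: [-3.14, 0.003, 3.141]
wrist_force: [-7.4, -5.4, 12.6]
width: 0.0121
finger_force: 30.0
```

```bash
python3 - <<'E'
from h import *
o=robot.get_obs();print(o['tool_pos'],o['ee_rot'],o['wrist_force'],o['wrist_torque'],o['width'],o['finger_force'])
s=snap('wrist','w3.png')
tilt(s,[(205,145,248,225),(305,145,335,215)],3.141)
E
```

```text
[0.66228864 0.16537862 0.14732872] [-3.13950547e+00  3.13613387e-03  3.14067341e+00] [-7.42391956 -5.35757518 12.63151836] [-0.39225527  1.03058505  0.16277057] 0.01208619532500097 29.98722642660141
n 1133 rms 0.0066 slope x,y deg [ 1.4 -9.1] meanz 0.081
```

View pics/w3.png

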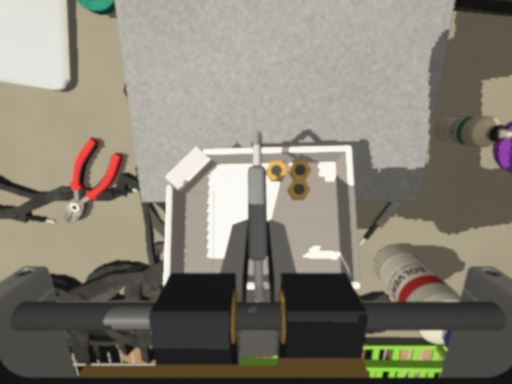

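The pivot works. The tote is tilted with +y down, and the nuts have slid to the +y wall at (278,170), (300,170) and (299,188). I'll lift off and measure the tilt again.

Emit:
carry_out(
  steps=[
    [[0.005, 0, -0.015], 0, 1],
    [[0.015, 0, -0.035], 0, 1],
    [[0.03, 0, -0.05], 0, 1],
    [[0.03, 0, -0.05], 0, 1],
    [[0.03, 0, -0.05], 0, 1],
  ],
)

```text
time: 8.25
tool_pos: [0.6328, 0.167, 0.1917]
ee_rot: [-3.141, -0.0, -3.141]
wrist_force: [-1.0, 0.1, -4.7]
width: 0.0118
finger_force: 30.0
```

```bash
python3 - <<'E'
from h import *
o=robot.get_obs();print(o['tool_pos'],o['ee_rot'],o['wrist_force'],o['wrist_torque'],o['width'],o['finger_force'])
s=snap('wrist','w4.png')
tilt(s,[(215,172,245,235),(315,172,340,235)],3.141)
tilt(s,[(215,172,245,235)],3.141)
E
```

```text
[0.63275006 0.16700165 0.19174639] [-3.14135068e+00 -2.07751623e-04 -3.14144956e+00] [-0.97008995  0.05450761 -4.65552883] [ 0.05842426 -0.13130761 -0.00272288] 0.0117826479057196 29.995551109313965
n 738 rms 0.0009 slope x,y deg [  0.3 -24.1] meanz 0.13
n 400 rms 0.0007 slope x,y deg [  0.4 -24.1] meanz 0.13
```

View pics/w4.png

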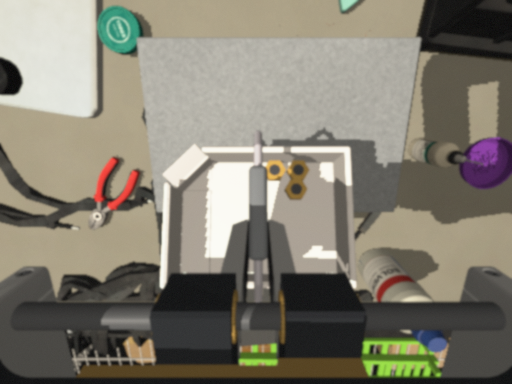

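The tilt is 24°, steady and clear of everything. Next I'll turn the tote so its -x end faces the robot. A run towards the dish with a sharp stop should then slide the nuts along to the spout.

Emit:
carry_out(
  steps=[
    [[0, 0, -0.025], 0, 1],
    [[-0.005, -0.008, -0.05], 1, 1],
    [[-0.01, -0.016, -0.05], 2, 1],
    [[-0.015, -0.024, -0.05], 3, 1],
    [[-0.02, -0.032, -0.05], 4, 1],
    [[-0.025, -0.04, -0.05], 5, 1],
    [[-0.03, -0.05, -0.05], 6, 1],
    [[-0.035, -0.06, -0.05], 7, 1],
    [[-0.037, -0.064, -0.05], 8, 1],
    [[-0.037, -0.064, -0.05], 9, 1],
  ],
)

```text
time: 9.55
tool_pos: [0.6701, 0.1023, 0.2403]
ee_rot: [-3.139, 0.0, 1.564]
wrist_force: [-0.3, -0.6, -2.9]
width: 0.0118
finger_force: 30.0
```

Emit:
carry_out(
  steps=[
    [[0, 0, 0], 0, 1],
    [[0, -0.008, 0], 0, 1],
    [[0, -0.026, 0], 0, 1],
    [[0, -0.054, 0], 0, 1],
    [[0, -0.094, 0], 0, 1],
    [[0, -0.144, 0], 0, 1],
    [[0, -0.204, 0], 0, 1],
    [[0, -0.204, 0], 0, 1],
    [[0, -0.204, 0], 0, 1],
    [[0, -0.204, 0], 0, 1],
  ],
)

```text
time: 10.8
tool_pos: [0.4671, 0.1029, 0.2426]
ee_rot: [3.14, -0.0, 1.571]
wrist_force: [1.3, -0.1, -3.3]
width: 0.0124
finger_force: 30.0
```

```bash
python3 - <<'E'
from h import *
o=robot.get_obs();print(o['time'],o['tool_pos'],o['ee_rot'],o['width'],o['finger_force'])
s=snap('wrist','w5.png')
tilt(s,[(280,185,340,235)],np.pi/2)
im=cv2.imread('pics/w5.png')[120:300,140:380];cv2.imwrite('pics/c5.png',cv2.resize(im,None,fx=2,fy=2))
E
```

```text
10.8 [0.46714514 0.10294845 0.24257202] [ 3.14025365e+00 -1.02536618e-05  1.57104893e+00] 0.012376920589934243 29.9977970123291
n 647 rms 0.0008 slope x,y deg [  0.4 -24.1] meanz 0.184
```

View pics/c5.png

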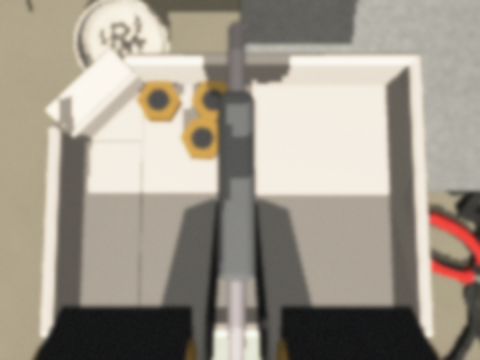

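The crop shows the nuts now run to the spout side, at crop pixels (159,101), (211,98) and (202,137). The tilt is unchanged at 24.1°. I'll work out their distances from the spout foot.

```bash
cat >> h.py <<'E'
def tote(tp,yaw,off=.019,th=np.radians(24.1)):
    c,s=np.cos(th),np.sin(th); ty=np.array([np.cos(yaw),np.sin(yaw),0]);tx=np.array([ty[1],-ty[0],0]);z=np.array([0,0,1])
    Y=c*ty-s*z; Z=s*ty+c*z
    g=np.array(tp)+[0,0,.019]+off*Y
    return g,np.c_[tx,Y,Z]
E
python3 - <<'E'
from h import *
s=dict(np.load('wrist.npz'))
tp=robot.get_obs()['tool_pos']; g,R=tote(tp,np.pi/2)
sp=g+R@[-.056,.036,-.075]; print('lip',g+R@[-.07,.05,-.049],'spout',sp)
n=R[:,2];o=-s['R'].T@s['t']
for u,v in [(219.5,170.5),(245.5,169),(241,188.5)]:
    r=s['R'].T@np.linalg.inv(s['mtx'])@[u,v,1]; p=o+r*(n@(g+n*-.066-o))/(n@r); q=p-n*.0045
    print(R.T@(q-g),world(s,u,v)-p,np.linalg.norm(q-sp))
# visible lip (crop 118,75 outer edge mid ~ (85,85))
print(world(s,140+90/2,120+90/2))
E
```

```text
lip [0.39716274 0.14587372 0.18846434] spout [0.41116274 0.12247745 0.17044727]
[-0.03586165  0.04271927 -0.0705    ] [6.89519897e-05 1.06798386e-04 4.79257127e-04] 0.021701418330911285
[-0.01152061  0.04417451 -0.0705    ] [8.24160096e-05 3.96935604e-04 1.82977828e-03] 0.04544765337315449
[-0.01558181  0.02572407 -0.0705    ] [3.72931923e-05 1.72942739e-04 5.88163713e-04] 0.041946098395599075
[0.40332941 0.14038317 0.19028635]
```

All three are within 46 mm. I'll do one more gentle run to tighten them, then lower to the pouring pose.

Emit:
carry_out(
  steps=[
    [[0, 0.005, 0], 0, 1],
    [[0, 0.015, 0], 0, 1],
    [[0, 0.029, 0], 0, 1],
    [[0, 0.043, 0], 0, 1],
    [[0, 0.054, 0], 0, 1],
    [[0, 0.06, 0], 0, 1],
    [[0, 0.06, 0], 0, 1],
    [[0, 0.052, 0], 0, 1],
    [[0, 0.032, 0], 0, 1],
    [[0, -0.005, 0], 0, 1],
  ],
)

```text
time: 12.1
tool_pos: [0.4599, 0.1029, 0.242]
ee_rot: [-3.141, 0.0, 1.571]
wrist_force: [-0.1, -0.2, -3.0]
width: 0.0117
finger_force: 30.0
```

Emit:
carry_out(
  steps=[
    [[0, -0.01, 0], 0, 1],
    [[0, -0.01, 0.01], 0, 1],
    [[0, -0.01, 0.025], 0, 1],
    [[0, -0.01, 0.04], 0, 1],
    [[0, -0.01, 0.055], 0, 1],
    [[0, -0.01, 0.07], 0, 1],
    [[0, -0.01, 0.08], 0, 1],
    [[0, -0.01, 0.087], 0, 1],
    [[0, -0.01, 0.09], 0, 1],
    [[0, -0.01, 0.09], 0, 1],
  ],
)

```text
time: 13.35
tool_pos: [0.4511, 0.1029, 0.1524]
ee_rot: [3.141, 0.0, 1.571]
wrist_force: [0.7, -0.5, -4.2]
width: 0.0119
finger_force: 30.0
```

Emit:
carry_out(
  steps=[
    [[0, 0, 0], 0, 1],
    [[0, 0, 0], 0, 1],
    [[0, 0, 0], 0, 1],
    [[0, 0, 0], 0, 1],
  ],
)

```text
time: 13.85
tool_pos: [0.451, 0.103, 0.1522]
ee_rot: [3.141, 0.0, 1.571]
wrist_force: [-0.6, -0.4, -4.0]
width: 0.0116
finger_force: 30.0
```

```bash
python3 - <<'E'
from h import *
o=robot.get_obs();print(o['time'],o['tool_pos'],o['ee_rot'],o['wrist_force'],o['width'],o['finger_force'])
s=snap('wrist','w6.png')
tilt(s,[(280,185,340,235)],np.pi/2)
g,R=tote(o['tool_pos'],np.pi/2);print('lip',g+R@[-.07,.05,-.049],'spout',g+R@[-.056,.036,-.075])
im=cv2.imread('pics/w6.png')[100:300,110:380];cv2.imwrite('pics/c6.png',cv2.resize(im,None,fx=2,fy=2))
# nuts by colour
h=cv2.cvtColor(cv2.imread('pics/w6.png'),cv2.COLOR_BGR2HSV);m=cv2.inRange(h,(12,110,70),(30,255,255));m[:130]=0;m[260:]=0
k,l,st,c=cv2.connectedComponentsWithStats(m)
n=R[:,2];oo=-s['R'].T@s['t'];sp=g+R@[-.056,.036,-.075]
v,u=np.nonzero(m);
for i in range(1,k):
    if st[i,4]<25: continue
    r=s['R'].T@np.linalg.inv(s['mtx'])@[*c[i],1];p=oo+r*(n@(g+n*-.066-oo))/(n@r);q=p-n*.0045
    print(c[i],st[i],R.T@(q-g),np.linalg.norm(q-sp))
E
```

```text
13.85 [0.45103071 0.10295341 0.15224618] [3.14133816e+00 6.15237607e-05 1.57074795e+00] [-0.61626576 -0.41465274 -4.00459592] 0.011590153826258515 29.997738003730774
n 652 rms 0.0008 slope x,y deg [  0.5 -24.1] meanz 0.093
lip [0.38103071 0.14593078 0.09834251] spout [0.39503071 0.12253451 0.08032545]
[226.3988604  176.00712251] [205 161  44  37 702] [-0.02935029  0.03748468 -0.0705    ] 0.027067718324819922
```

View pics/c6.png

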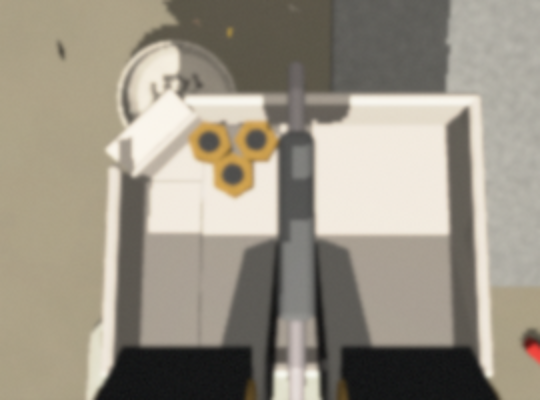

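The three nuts are gathered at the spout, at crop pixels (209,140), (256,140) and (232,175). The lip is over the dish at (0.381, 0.146, 0.098), and the tilt is a steady 24°. I'm handing it in.

```bash
python3 -c "
from bench import robot
print(robot.close_job())"
```

```text
the job is handed in; nothing more can be done
None
```

The job is handed in, though it returned no verdict: the tote is held steady at a 24° tilt, its lip about 98 mm above the bench over the larger silver dish, with all three nuts together at the spout and none spilled.

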